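# Take the blue tape roll off the desk stand

### The job

Turn the wooden keeper bar on top of the tape stand out of the way, slide the blue tape roll straight up off its post and lay it gently flat inside the plywood tray. Leave the yellow roll on its post and the stand standing where it is, and do not disturb the glass, the mug or the black zip case.

Things in the scene. Friction and masses are not known exactly. Their poses are not given: they have to be found in the camera images.
- tape_stand: loose stand, 0.9 kg: wooden base 90 x 250 mm (local x, y), its top at z = 16 mm. Two aluminium posts, 22 mm in diameter, at local (0, +80 mm) and (0, -80 mm), tops at z = 82 mm. A pillar midway, 18 mm in diameter, carries the keeper bar. Origin: centre of the underside, on the table; z up, y along the row of posts.
- keeper (a joint): turn (rad, + counter-clockwise from above, -1.6 to 1.6) of the dark wooden keeper bar about the vertical axis at the stand's centre; light friction, stays where left. Near 0 it lies over both posts; turned either way to about 1.57 or -1.57 it is clear of both. Bar 190 x 16 x 14 mm, z = 86 to 100 mm above the table, a 3 mm brass screw head on its middle.
- keeper_end (a point): point on the keeper bar's axis 7 mm from one end (88 mm from the pivot, on the stand's +y side when the joint reads 0), at mid height of the bar, 93 mm above the table.
- blue_roll: blue tape roll, about 80 g, outside diameter 60 mm, 48 mm tall, with a cardboard core of 26 mm bore; stands over one of the two posts, on the base. Origin: centre of its lower face; z along its axis.
- yellow_roll: yellow tape roll of the same size on the other post; stays there. Origin: centre of its lower face.
- tray: fixed shallow square plywood tray with a grey lining, 190 x 190 mm outside, walls 6 mm thick and 26 mm high, floor 6 mm above the table (inside 178 x 178 mm). Origin: centre of its underside; sides along local x and y.
- teal_glass: bystander: greenish glass tumbler, 78 mm in diameter, 90 mm tall, standing on the table. Origin: centre of its underside.
- black_mug: bystander: dark brown-black mug, 82 mm in diameter, 92 mm tall. Origin: under its centre.
- zip_case: bystander: flat black zip case, 122 x 78 x 15 mm, lying on the table. Origin: centre of its underside.
Not all that is in view belongs to the job. There is more than one size of the yellow_roll; the job needs the middle-sized.

How it is judged:
By the outcome, as a careful person would: the job done as asked, in the order asked, and still so for the second after the job is handed in, with the robot touching nothing.
It also fails if it takes over 64 s, if anything falls off the work surface, if the arm or the gripper's body presses on something with over 40 N, if the wrist force passes 120 N, or if a joint passes its speed limit or range.

### The arm

A 6-joint arm with a two-finger parallel gripper is mounted at the origin on a cart in front of the work surface, level with it; the furniture and walls round the work are solid. World frame = base frame: x ahead of the robot, y to its left, z up, the work surface at z = 0. Lengths are in m, angles in rad, forces in N, time in s.
With the tool pointing down it reaches from about 0.3 to 0.875 m from the base axis. Payload 6.4 kg.
Tool frame: the origin (TCP) lies between the finger pads; the fingertips stand 25 mm ahead of it and the grasp point (between the pads) lies 6 mm ahead of it; z points along the fingers, y is the line along which they close (so a half turn about z gives the same grasp; the last joint's range is limited). The gripper opens to 85 mm and grips with 20 to 120 N. Pads are 22 mm wide; open, the fingers measure 114 mm over their backs; the gripper's body (76 mm by 85 mm) begins 54 mm behind the grasp point. The pads swing forward as they close: fully open they stand 13 mm farther back than shut.
Start: joints at [-1.421, 0.181, 1.607, -0, 1.354, -0.206], TCP at [0.2, -0.539, 0.256] pointing down, gripper open.
Joint ranges: [-2.99, 2.99], [-0.89, 2.07], [0.3, 2.58], [-1.14, 4.28], [0, 2.63], [-3.12, 3.12]. Speed limits (rad/s): [2.57, 2.57, 3.01, 3.14, 3.14, 3.14].

### API

Orientations are given as a unit quaternion [w, x, y, z].
In Python, from bench import ctrl gives the robot as it stands.
- The arm moves only by the tool servo_tool, never from a script. Its argument "series" is text: rows parted by semicolons, each of 7 numbers parted by spaces: the gripper command: -1 is fully open, 1 is shut, values between are in proportion, then the shift along the tool's x, y, z in m, then the turn, a rotation vector about the tool's x, y, z in degrees. A call has 1 to 12 rows; each row is the pose to reach, as a shift and turn from the pose commanded when the call began, along the tool's axes at that moment; what a row does not reach only later rows make up. A row lasts 1/12 s, in which the tool goes at most 41.7 mm and 7.16 degrees, less where a joint would pass 70% of its speed; a pose out of reach is approached as far as the arm can. A call with a gripper value outside its range is refused whole. The fingers move at their own pace and stop on an object; the grip force is fixed at half the most. Time passes only in rows, so rows that repeat a pose let the fingers close. It gives the time, the measured TCP pose, the force, the opening and the grip force at its end, in the units of the state.
- ctrl.get_obs(): the state, without advancing time (a new reading comes with each control period).
- ctrl.camera(name): name is "scene" or "top"; returns a dict with "img" (400x640x3 uint8, red, green, blue), "z_map" (400x640 float32, m along the optical axis (not along the pixel's ray), 0 where there is no reading), "fovy" (degrees; the focal length in pixels is half the picture's height over the tangent of half this angle, whatever the lens; pixels are square), "cx", "cy" (the principal point, pixels), "k1" (the pictures are not rectified: a ray, as slopes to the right and down, at radius r is drawn at 1 + k1 r^2 times it, then the intrinsics apply), "extrinsics" (4x4, takes a point from camera to world coordinates). Camera axes: x right, y down, z forward; pixel columns grow to the right and rows downward; lengths in m; the calibration is good to about 2 mm. A picture is of the moment at which its call begins.
- ctrl.hand_in(): hands the job in; it is judged then, once.
The state is a dict: "time_s": time; "q": joint angles; "dq": joint speeds; "joint_efforts": joint torques, N m; "eef_pos": TCP position; "eef_rot": TCP orientation; "wrist_force": force on the tool from outside, world axes, zero at the start; "torque": the same for the moment, N m; "opening": opening from 0.0 (shut) to 1.0 (fully open); "grasp_force": force on a finger pad.
Only numpy, scipy, OpenCV 4.12 (cv2) and the standard library are available. Lean on these libraries where they do the work, as an engineer would, in place of code of your own. Each camera call takes 0.05 s, during which the arm holds its last target. There are 200 camera calls.

## Working session

There is one attempt and no reset: what is moved stays moved. The work goes in short steps, Python scripts to look and compute and a tool call to move; the robot and the scene stay as the last step left them, time stands still between calls to the robot, and variables do not carry over. Pictures are saved under pics/ and viewed, at most 10 in all, crops included, and the job is handed in when it is done.

Besides the shell and the picture viewer there is one more tool, called as name(argument=value, ...), one argument or row to a line, values as JSON. servo_tool: Moves the arm, as the interface text tells. Its arguments: {"type":"object","properties":{"series":{"type":"string"}},"required":["series"]}

```bash
mkdir -p pics
cat > h.py <<'E'
import numpy as np, cv2
from bench import ctrl
def cam(n):
    c=ctrl.camera(n); c['f']=200/np.tan(np.radians(c['fovy'])/2); return c
def rays(c,uv):
    uv=np.atleast_2d(np.asarray(uv,float)); f=c['f']
    K=np.array([[f,0,c['cx']],[0,f,c['cy']],[0,0,1]])
    s=cv2.undistortPoints(uv.reshape(-1,1,2),K,np.array([c['k1'],0,0,0,0.])).reshape(-1,2)
    return np.c_[s,np.ones(len(s))]
def onplane(c,uv,z):
    E=np.array(c['extrinsics']); d=rays(c,uv)@E[:3,:3].T; o=E[:3,3]
    return o+d*((z-o[2])/d[:,2])[:,None]
def cloud(c):
    v,u=np.mgrid[:400,:640]; d=rays(c,np.c_[u.ravel(),v.ravel()])*c['z_map'].reshape(-1,1)
    E=np.array(c['extrinsics']); return (d@E[:3,:3].T+E[:3,3]).reshape(400,640,3)
def save(im,n): cv2.imwrite('pics/'+n+'.png',cv2.cvtColor(im,cv2.COLOR_RGB2BGR))
E
python3 - <<'E'
from h import *
for n in('scene','top'):
    c=cam(n); save(c['img'],n+'0'); print(n,c['f'],c['k1'],np.round(c['extrinsics'],3).tolist())
print(ctrl.get_obs())
E
```

```text
scene 510.1506544960142 -0.1235189127330501 [[-0.684, -0.408, 0.605, -0.138], [-0.73, 0.401, -0.554, 0.69], [-0.017, -0.82, -0.572, 0.77], [0.0, 0.0, 0.0, 1.0]]
top 474.4805083128077 0.006663597960736228 [[0.002, -0.999, 0.043, 0.52], [-1.0, -0.002, -0.004, -0.007], [0.004, -0.043, -0.999, 1.226], [0.0, 0.0, 0.0, 1.0]]
{'time_s': 0.1, 'q': array([-1.42127268e+00,  1.81488706e-01,  1.60793521e+00,  3.71390921e-07,
        1.35378536e+00, -2.06286328e-01]), 'dq': array([-0.00142425, -0.0017667 , -0.00357179,  0.00020113, -0.00118374,
        0.00010601]), 'joint_efforts': array([ 1.63482446e-04, -4.45874798e+01, -3.52239811e+01, -2.28423983e-04,
        4.21296587e-03, -3.39642341e-06]), 'eef_pos': array([ 0.2002538 , -0.53850342,  0.25544871]), 'eef_rot': array([-8.07981725e-04,  9.84216289e-01,  1.76967918e-01,  2.31191463e-05]), 'wrist_force': array([-0.24577795,  0.33612906,  0.04964875]), 'torque': array([ 0.01709361, -0.01440984,  0.03286213]), 'grasp_force': 0.0, 'opening': 0.9996596476694074}
```

View pics/scene0.png

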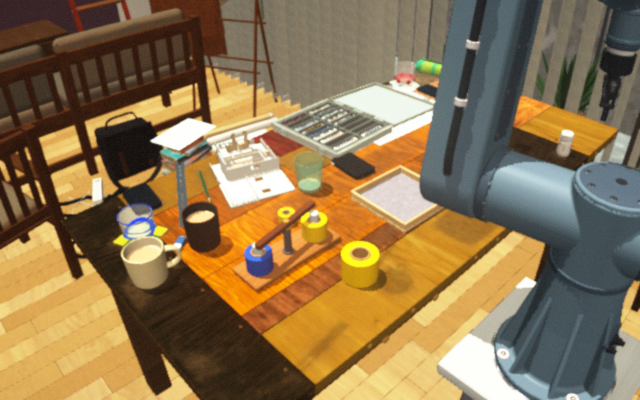

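View pics/top0.png

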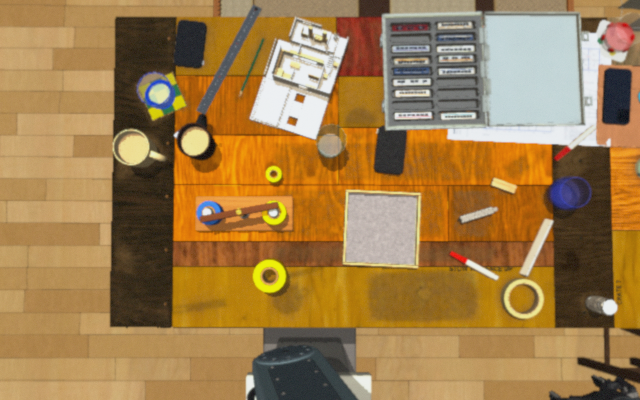

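The two pictures show these things that could be mistaken for the targets:
- **Blue:** the roll on the stand at top (209,212) / scene (259,260), the blue-white cup or tape at top (158,93), and a blue cup at top (570,192).
- **Yellow:** the middle-sized roll on a post at top (275,213), a small one at (274,174), and a large one at (269,276).

The job needs the stand with blue at (209,212) and yellow at (275,213). The tray is at (382,229).

Run:
```python
from h import *
c=cam('top'); im=c['img']; save(cv2.resize(im[180:290,180:440],None,fx=3,fy=3,interpolation=cv2.INTER_CUBIC),'crop')
P=cloud(c); hsv=cv2.cvtColor(im,cv2.COLOR_RGB2HSV)
win=np.zeros((400,640),bool); win[190:240,185:305]=1
def rect(m,name):
    p=P[m][:,:2]; r=cv2.minAreaRect((p*1000).astype(np.float32)); print(name,m.sum(),np.round(r,1) if 0 else r,'z',np.median(P[m][:,2]))
rect(win&(P[...,2]>.088)&(P[...,2]<.112),'bar')
rect(win&(P[...,2]>.010)&(P[...,2]<.022),'base')
b=win&(hsv[...,0]>100)&(hsv[...,0]<125)&(hsv[...,1]>140)&(P[...,2]>.05)&(P[...,2]<.075)
y=win&(hsv[...,0]>22)&(hsv[...,0]<35)&(hsv[...,1]>140)&(P[...,2]>.05)&(P[...,2]<.075)
for m,n in((b,'blue'),(y,'yellow')):
    p=(P[m][:,:2]*1000).astype(np.float32); print(n,m.sum(),cv2.minEnclosingCircle(p),np.median(P[m][:,2]))
w=np.zeros_like(win); w[180:280,330:435]=1
rect(w&(P[...,2]>.018)&(P[...,2]<.035),'tray')
posts=win&(P[...,2]>.076)&(P[...,2]<.086)
n,l,s,ce=cv2.connectedComponentsWithStats(posts.astype(np.uint8)); print(s[:,4],ce.round())
for i in range(1,n): print(np.round(P[l==i].mean(0),3))
s=cam('scene');Q=cloud(s);h=cv2.cvtColor(s['img'],cv2.COLOR_RGB2HSV)
m=(h[...,0]>100)&(h[...,0]<125)&(h[...,1]>140)&(Q[...,2]>.02)&(Q[...,2]<.07); m[:,:240]=0;m[:,290:]=0
print('blue scene',cv2.minEnclosingCircle((Q[m][:,:2]*1000).astype(np.float32)),Q[m].max(0))
b=(abs(Q[...,0]-.53)<.15)&(abs(Q[...,1]-.2)<.15)&(Q[...,2]>.088)&(Q[...,2]<.112)
print('bar scene',cv2.minAreaRect((Q[b][:,:2]*1000).astype(np.float32)),b.sum())
```

```text
bar 554 ((563.10302734375, 165.66627502441406), (17.7255859375, 189.9264678955078), 10.314139366149902) z 0.10024560978318686
base 2092 ((563.1045532226562, 165.82000732421875), (87.12777709960938, 248.63743591308594), 0.11791500449180603) z 0.01648820149608321
blue 153 ((562.4757080078125, 244.08030700683594), 28.94292640686035) 0.06343107878059162
yellow 241 ((563.4911499023438, 85.56671142578125), 29.807029724121094) 0.06358760183019374
tray 763 ((524.94189453125, -184.68612670898438), (190.5078582763672, 190.27581787109375), 87.20213317871094) z 0.02611357551946858
[255895     46      2     54      2      1] [[320. 199.]
 [206. 211.]
 [238. 208.]
 [273. 212.]
 [238. 216.]
 [241. 216.]]
[0.565 0.245 0.082]
[0.572 0.17  0.085]
[0.562 0.085 0.082]
[0.553 0.168 0.084]
[0.553 0.162 0.084]
blue scene ((557.0389404296875, 248.10121154785156), 28.241613388061523) [0.584276   0.27623131 0.06342654]
bar scene ((559.6719970703125, 167.93069458007812), (18.825231552124023, 192.97598266601562), 10.589268684387207) 585
```

View pics/crop.png

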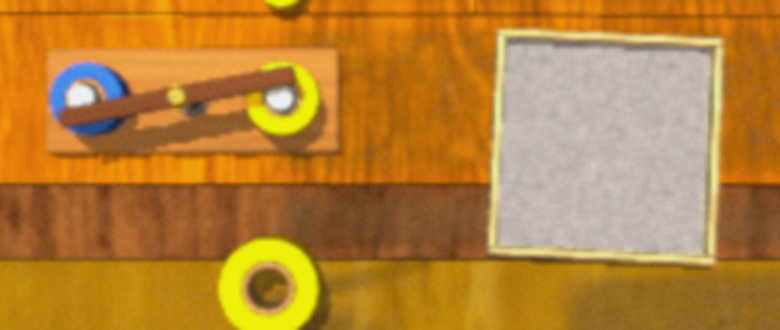

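The crop shows the stand square to the world, with the blue end of the bar nearer the robot at crop (62,117), so the joint reads about +0.18. The rolls match the description: blue at crop (87,98), middle-sized yellow at (282,98). The tray is empty. I'll push the blue end towards the robot, with the fingers shut.

servo_tool(
  series="1 .63 -.592 0 0 0 -69.6;1 .63 -.592 0 0 0 -69.6;1 .63 -.592 0 0 0 -69.6;1 .63 -.592 0 0 0 -69.6;1 .63 -.592 0 0 0 -69.6;1 .63 -.592 0 0 0 -69.6;1 .63 -.592 0 0 0 -69.6;1 .63 -.592 0 0 0 -69.6;1 .63 -.592 0 0 0 -69.6;1 .63 -.592 0 0 0 -69.6;1 .63 -.592 0 0 0 -69.6;1 .63 -.592 0 0 0 -69.6",
)

```text
time_s: 1.2
eef_pos: [0.423, -0.0891, 0.2565]
eef_rot: [0.0, 0.707, 0.707, 0.0]
wrist_force: [0.9, -0.3, -0.2]
opening: -0.001
grasp_force: 0.0
```

servo_tool(
  series="1 .325 .165 0 0 0 0;1 .325 .165 0 0 0 0;1 .325 .165 0 0 0 0;1 .325 .165 0 0 0 0;1 .325 .165 0 0 0 0;1 .325 .165 0 0 0 0;1 .325 .165 0 0 0 0;1 .325 .165 0 0 0 0;1 .325 .165 0 0 0 0;1 .325 .165 0 0 0 0;1 .325 .165 0 0 0 0;1 .325 .165 0 0 0 0",
)

```text
time_s: 2.2
eef_pos: [0.5872, 0.2336, 0.2556]
eef_rot: [-0.0, 0.707, 0.707, -0.001]
wrist_force: [-1.2, 0.2, -0.1]
opening: -0.0
grasp_force: 0.0
```

servo_tool(
  series="1 0 0 .035 0 0 0;1 0 0 .07 0 0 0;1 0 0 .1 0 0 0;1 0 0 .12 0 0 0;1 0 0 .13 0 0 0;1 0 0 .135 0 0 0;1 0 0 .141 0 0 0;1 0 0 .141 0 0 0;1 0 0 .141 0 0 0",
)

```text
time_s: 2.95
eef_pos: [0.5885, 0.2338, 0.1167]
eef_rot: [0.001, 0.707, 0.707, 0.001]
wrist_force: [-0.1, 0.0, -0.7]
opening: 0.001
grasp_force: 0.0
```

Run:
```python
from h import *
s=cam('scene'); save(cv2.resize(s['img'][170:300,200:400],None,fx=4,fy=4,interpolation=cv2.INTER_CUBIC),'push0')
```

```text
(no output)
```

View pics/push0.png

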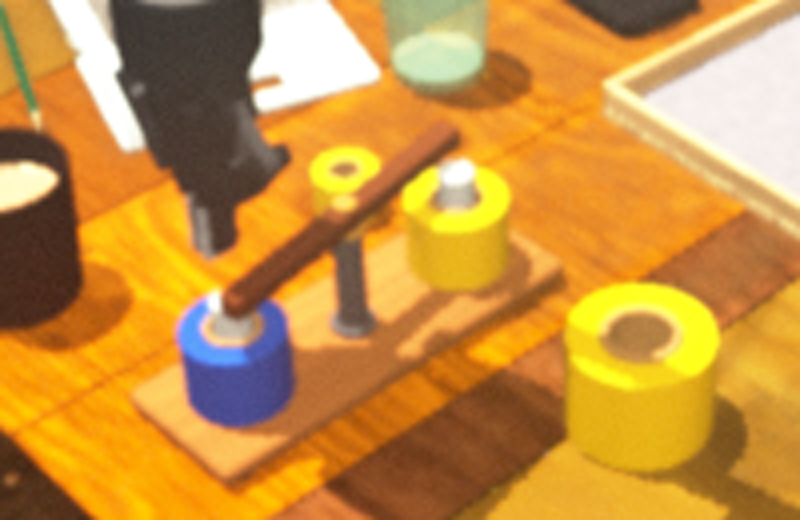

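The shut fingers stand behind the bar at about (215,245), level with it and clear of the blue roll. Now the arc.

servo_tool(
  series="1 -.001 -.007 0 0 0 0;1 -.003 -.014 0 0 0 0;1 -.002 -.022 0 0 0 0;1 -.0015 -.031 0 0 0 0;1 -.003 -.040 0 0 0 0;1 -.005 -.048 0 0 0 0;1 -.0085 -.056 0 0 0 0;1 -.0125 -.0635 0 0 0 0;1 -.018 -.070 0 0 0 0;1 -.024 -.0765 0 0 0 0;1 -.030 -.0805 0 0 0 0;1 -.0355 -.084 0 0 0 0",
)

```text
time_s: 4.0
eef_pos: [0.5032, 0.1976, 0.1153]
eef_rot: [-0.0, 0.707, 0.707, -0.0]
wrist_force: [0.8, 0.1, -0.1]
opening: -0.001
grasp_force: 0.3
```

```bash
cat > bar.py <<'E'
from h import *
for n in('top','scene'):
    s=cam(n);Q=cloud(s)
    near=(abs(Q[...,0]-.562)<.15)&(abs(Q[...,1]-.166)<.15)
    h=cv2.cvtColor(s['img'],cv2.COLOR_RGB2HSV)
    b=near&(Q[...,2]>.088)&(Q[...,2]<.106)&(h[...,1]>90)
    print(n,'bar',cv2.minAreaRect((Q[b][:,:2]*1000).astype(np.float32)),b.sum())
    b=near&(Q[...,2]>.010)&(Q[...,2]<.022)
    print('base',cv2.minAreaRect((Q[b][:,:2]*1000).astype(np.float32)),b.sum())
o=ctrl.get_obs();print(o['eef_pos'],o['wrist_force'])
save(cv2.resize(s['img'][170:300,200:400],None,fx=4,fy=4,interpolation=cv2.INTER_CUBIC),'push1')
E
python3 bar.py
```

```text
top bar ((618.4022827148438, 190.52545166015625), (275.166748046875, 119.78672790527344), 28.68433952331543) 563
base ((556.798828125, 163.2320556640625), (267.7485656738281, 259.3363037109375), 77.69644927978516) 1778
scene bar ((610.8251342773438, 196.55120849609375), (277.9403991699219, 123.29582977294922), 25.841838836669922) 242
base ((569.0482788085938, 210.29148864746094), (328.0397644042969, 182.18882751464844), 53.62428283691406) 1753
[0.50312612 0.19736883 0.1152016 ] [-1.00106981  0.75764012  0.30456839]
```

View pics/push1.png

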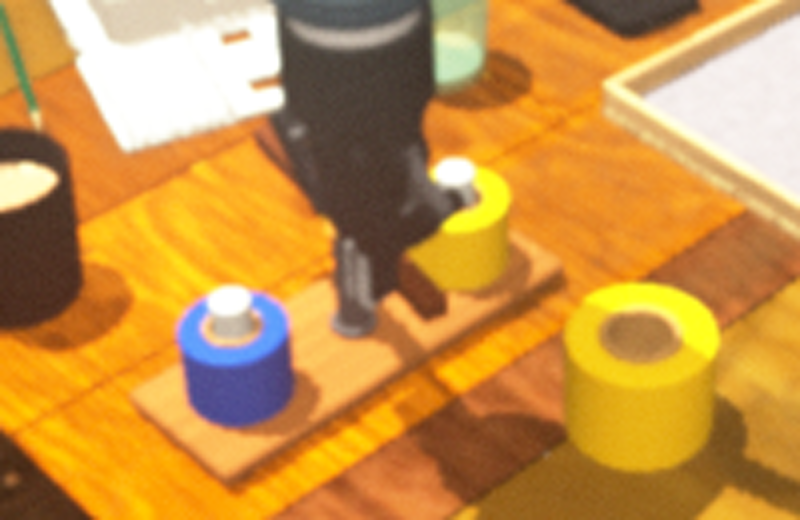

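The bar end, at about (425,295), is now close to square to the stand, and both rolls and the stand look unmoved. I'll push a last few millimetres, back off and rise.

servo_tool(
  series="1 -.004 -.001 0 0 0 0;1 -.008 -.002 0 0 0 0;1 -.0105 -.003 0 0 0 0;1 -.0105 -.003 0 0 0 0;1 .01 -.003 0 0 0 0;1 .03 -.003 0 0 0 0;1 .03 0 -.03 0 0 0;1 .03 0 -.065 0 0 0;-1 .04 0 -.1 0 0 0;-1 .04 .01 -.12 0 0 0;-1 .04 .03 -.12 0 0 0;-1 .048 .059 -.12 0 0 0",
)

```text
time_s: 5.1
eef_pos: [0.5634, 0.2464, 0.2381]
eef_rot: [0.001, 0.707, 0.707, 0.001]
wrist_force: [1.1, 0.2, -0.0]
opening: 0.563
grasp_force: 0.0
```

Run:
```python
from h import *
c=cam('top');s=cam('scene')
for n,c in(('top',c),('scene',s)):
    P=cloud(c);h=cv2.cvtColor(c['img'],cv2.COLOR_RGB2HSV);z=P[...,2]
    near=(abs(P[...,0]-.562)<.12)&(abs(P[...,1]-.166)<.14)
    b=near&(abs(P[...,1]-.166)<.05)&(z>.088)&(z<.106)
    r=lambda m:cv2.minAreaRect((P[m][:,:2]*1000).astype(np.float32))
    print(n,'bar',b.sum(),r(b) if b.sum()>5 else 0)
    y=near&(h[...,0]>100)&(h[...,0]<125)&(h[...,1]>140)&(z>.02)&(z<.07)
    print('blue',y.sum(),cv2.minEnclosingCircle((P[y][:,:2]*1000).astype(np.float32)) if y.sum()>5 else 0)
    b=near&(z>.010)&(z<.021); print('base',r(b),b.sum(),P[b].min(0)[:2],P[b].max(0)[:2])
    p=near&(z>.077)&(z<.085); print('post', p.sum(), [np.round(P[p&(abs(P[...,1]-k)<.02)].mean(0),3) for k in(.246,.086)])
print(ctrl.get_obs()['eef_pos'])
```

```text
top bar 572 ((563.8978881835938, 165.68841552734375), (18.94998550415039, 188.6842498779297), 87.89950561523438)
blue 265 ((562.128173828125, 243.56521606445312), 28.767562866210938)
base ((581.5020141601562, 157.2293701171875), (257.3553771972656, 218.6105194091797), 66.61237335205078) 2077 [0.44370499 0.04151701] [0.67076019 0.29021479]
post 120 [array([0.563, 0.245, 0.082]), array([0.563, 0.085, 0.082])]
scene bar 559 ((559.640380859375, 167.9306182861328), (17.96068000793457, 189.70751953125), 88.57928466796875)
blue 128 ((556.8445434570312, 249.2840118408203), 27.52742576599121)
base ((589.3167724609375, 169.06719970703125), (154.0697784423828, 251.2997283935547), 1.6353003978729248) 1739 [0.51222142 0.04198009] [0.66885737 0.29335813]
post 116 [array([0.559, 0.247, 0.08 ]), array([0.56 , 0.088, 0.08 ])]
[0.56561958 0.24653259 0.23512939]
```

The bar is at about 88° and the stand hasn't moved. Descending over the blue roll.

servo_tool(
  series="-1 0 -.0045 .02 0 0 0;-1 0 -.0045 .05 0 0 0;-1 0 -.0045 .07 0 0 0;-1 0 -.0045 .09 0 0 0;-1 0 -.0045 .11 0 0 0;-1 0 -.0045 .13 0 0 0;-1 0 -.0045 .15 0 0 0;-1 0 -.0045 .165 0 0 0;-1 0 -.0045 .178 0 0 0;-1 0 -.0045 .188 0 0 0;-1 0 -.0045 .188 0 0 0",
)

```text
time_s: 6.12
eef_pos: [0.5564, 0.2459, 0.0449]
eef_rot: [-0.001, 0.707, 0.707, -0.002]
wrist_force: [-0.7, 0.2, 0.8]
opening: 0.998
grasp_force: 0.0
```

Run:
```python
from h import *
for i in range(4):
    s=cam('scene'); o=ctrl.get_obs(); print(o['eef_pos'],o['wrist_force'],o['dq'].round(3))
save(cv2.resize(s['img'][170:300,200:400],None,fx=4,fy=4,interpolation=cv2.INTER_CUBIC),'grip0')
```

```text
[0.55731532 0.24617133 0.04629846] [-0.03173755 -0.44083675  0.61646581] [ 0.003 -0.027 -0.023 -0.     0.009  0.   ]
[0.55816065 0.24637354 0.04738294] [ 0.38872785 -0.49666712 -0.28433933] [-0.001 -0.022 -0.016 -0.    -0.001 -0.001]
[0.55877609 0.24649519 0.0480915 ] [ 0.47374701  0.59374588 -0.46257582] [ 0.001 -0.012 -0.008  0.002 -0.002 -0.001]
[0.55904951 0.24658246 0.04847463] [-0.72942863 -0.36873061 -0.01323665] [ 0.001 -0.006 -0.001  0.    -0.003  0.001]
```

View pics/grip0.png

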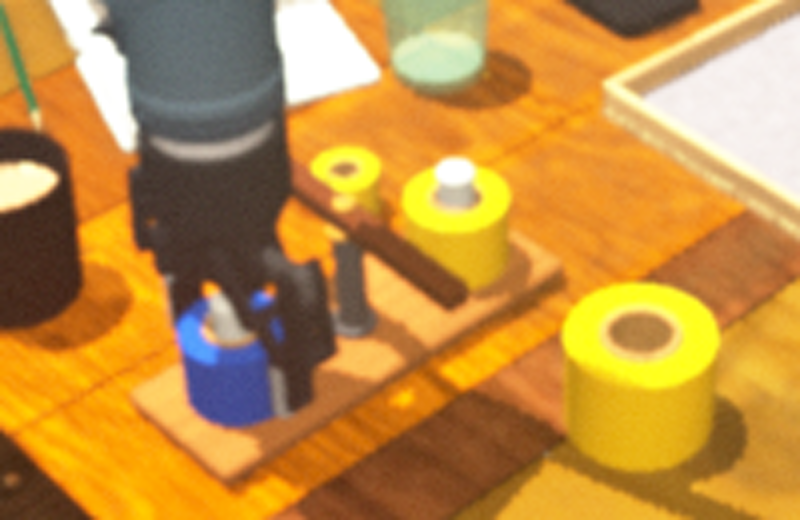

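The open fingers straddle the blue roll on both sides, at about (175,330) and (300,350), clear of the bar and the post. I'll shift 2 mm towards the centre and close.

servo_tool(
  series="-1 0 .002 0 0 0 0;-.6 0 .002 0 0 0 0;-.5 0 .002 0 0 0 0;-.4 0 .002 0 0 0 0;-.3 0 .002 0 0 0 0;-.2 0 .002 0 0 0 0;0 0 .002 0 0 0 0;1 0 .002 0 0 0 0;1 0 .002 0 0 0 0;1 0 .002 0 0 0 0;1 0 .002 0 0 0 0;1 0 .002 0 0 0 0",
)

```text
time_s: 7.32
eef_pos: [0.5607, 0.2464, 0.0485]
eef_rot: [0.0, 0.707, 0.707, 0.0]
wrist_force: [-1.7, -0.7, 7.1]
opening: 0.697
grasp_force: 63.1
```

servo_tool(
  series="1 0 .002 -.005 0 0 0;1 0 .002 -.012 0 0 0;1 0 .002 -.02 0 0 0;1 0 .002 -.028 0 0 0;1 0 .002 -.036 0 0 0;1 0 .002 -.044 0 0 0;1 0 .002 -.052 0 0 0;1 0 .002 -.06 0 0 0;1 0 .002 -.068 0 0 0;1 0 .002 -.076 0 0 0;1 0 .002 -.084 0 0 0;1 0 .002 -.092 0 0 0",
)

```text
time_s: 8.32
eef_pos: [0.5622, 0.2463, 0.1401]
eef_rot: [0.0, 0.707, 0.707, 0.0]
wrist_force: [0.4, 0.8, -0.7]
opening: 0.697
grasp_force: 64.5
```

servo_tool(
  series="1 0 0 -.01 0 0 0;1 0 0 -.025 0 0 0;1 0 0 -.04 0 0 0;1 0 0 -.06 0 0 0;1 0 0 -.08 0 0 0;1 0 0 -.09 0 0 0;1 0 0 -.1 0 0 0;1 0 0 -.1 0 0 0",
)

```text
time_s: 8.98
eef_pos: [0.5631, 0.2466, 0.2417]
eef_rot: [0.001, 0.707, 0.707, 0.002]
wrist_force: [1.3, 0.1, -0.1]
opening: 0.696
grasp_force: 64.5
```

Run:
```python
from h import *
s=cam('scene'); save(s['img'],'lift')
for n in('scene','top'):
    c=cam(n);P=cloud(c);z=P[...,2]
    near=(abs(P[...,0]-.562)<.12)&(abs(P[...,1]-.166)<.14)
    p=near&(z>.077)&(z<.085); print(n,[(np.round(P[m].mean(0),3),m.sum()) for k in(.246,.086) for m in [p&(abs(P[...,1]-k)<.02)]])
c=cam('top');P=cloud(c);z=P[...,2];w=np.zeros(z.shape,bool); w[180:280,330:435]=1;m=w&(z>.018)&(z<.035)
print(cv2.minAreaRect((P[m][:,:2]*1000).astype(np.float32)))
print(ctrl.get_obs()['eef_pos'])
```

```text
scene [(array([0.559, 0.247, 0.08 ]), np.int64(51)), (array([0.56 , 0.089, 0.08 ]), np.int64(47))]
top [(array([0.561, 0.241, 0.082]), np.int64(27)), (array([0.564, 0.085, 0.082]), np.int64(59))]
((525.0029296875, -185.27703857421875), (191.11004638671875, 190.4781951904297), 87.51374816894531)
[0.56143807 0.24615603 0.237779  ]
```

View pics/lift.png

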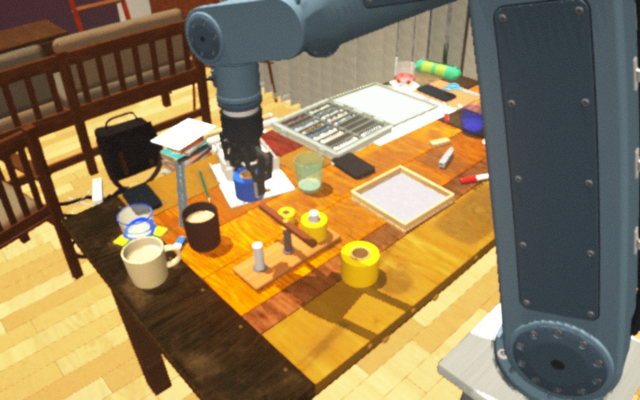

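The blue roll is off the post, hanging in the gripper at (245,185). The stand is unmoved, and the yellow roll is still on its post at (314,226). Carrying it over to the tray.

servo_tool(
  series="1 -.015 -.001 0 0 0 0;1 -.045 -.004 0 0 0 0;1 -.085 -.008 0 0 0 0;1 -.125 -.011 0 0 0 0;1 -.165 -.015 0 0 0 0;1 -.205 -.018 0 0 0 0;1 -.245 -.022 0 0 0 0;1 -.285 -.025 0 0 0 0;1 -.325 -.029 0 0 0 0;1 -.365 -.032 0 0 0 0;1 -.4 -.035 0 0 0 0;1 -.42 -.037 0 0 0 0",
)

```text
time_s: 10.18
eef_pos: [0.5235, -0.1779, 0.2384]
eef_rot: [-0.0, 0.708, 0.706, -0.001]
wrist_force: [-0.6, 0.7, -1.0]
opening: 0.695
grasp_force: 64.5
```

servo_tool(
  series="1 -.009 -.001 0 0 0 0;1 -.009 -.001 .02 0 0 0;1 -.009 -.001 .045 0 0 0;1 -.009 -.001 .07 0 0 0;1 -.009 -.001 .09 0 0 0;1 -.009 -.001 .11 0 0 0;1 -.009 -.001 .125 0 0 0;1 -.009 -.001 .14 0 0 0;1 -.009 -.001 .15 0 0 0;1 -.009 -.001 .16 0 0 0;1 -.009 -.001 .16 0 0 0;1 -.009 -.001 .16 0 0 0",
)

```text
time_s: 11.18
eef_pos: [0.5238, -0.1824, 0.079]
eef_rot: [-0.0, 0.707, 0.707, -0.0]
wrist_force: [-0.1, -0.7, -0.1]
opening: 0.697
grasp_force: 64.6
```

Run:
```python
from h import *
for i in range(4): s=cam('scene')
t=cam('top'); o=ctrl.get_obs(); print(o['eef_pos'],o['wrist_force'],o['opening'])
P=cloud(s);h=cv2.cvtColor(s['img'],cv2.COLOR_RGB2HSV);p=o['eef_pos']
m=(h[...,0]>100)&(h[...,0]<125)&(h[...,1]>120)&(np.hypot(P[...,0]-p[0],P[...,1]-p[1])<.045)
print(m.sum(),np.percentile(P[m][:,2],[0,2,98,100]) if m.any() else 0)
save(cv2.resize(s['img'][120:250,320:500],None,fx=4,fy=4,interpolation=cv2.INTER_CUBIC),'tray1')
```

```text
[ 0.52466144 -0.18299339  0.08024004] [-0.1224579  -0.83218741 -0.39312901] 0.6968695778077213
304 [0.04859265 0.05086273 0.09448964 0.09520739]
```

View pics/tray1.png

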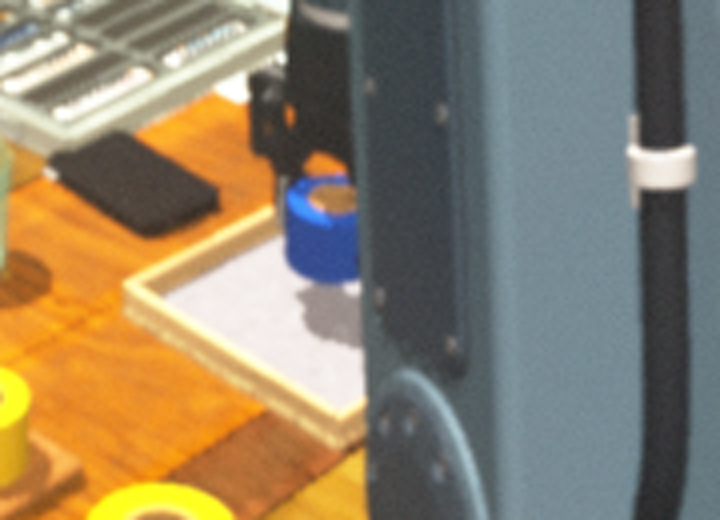

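The roll hangs upright over the inside of the tray at (325,230), with its bottom at about z = 48 mm. Lowering it slowly, feeling for contact.

servo_tool(
  series="1 0 0 .006 0 0 0;1 0 0 .013 0 0 0;1 0 0 .02 0 0 0;1 0 0 .025 0 0 0;1 0 0 .029 0 0 0;1 0 0 .032 0 0 0;1 0 0 .034 0 0 0;1 0 0 .036 0 0 0;1 0 0 .037 0 0 0;1 0 0 .038 0 0 0;1 0 0 .038 0 0 0;1 0 0 .038 0 0 0",
)

```text
time_s: 12.43
eef_pos: [0.5242, -0.1827, 0.0414]
eef_rot: [0.0, 0.707, 0.707, 0.0]
wrist_force: [0.1, 0.1, -0.0]
opening: 0.696
grasp_force: 64.6
```

servo_tool(
  series="1 0 0 .001 0 0 0;1 0 0 .001 0 0 0;1 0 0 .0015 0 0 0;1 0 0 .002 0 0 0;1 0 0 .002 0 0 0;1 0 0 .0025 0 0 0;1 0 0 .0025 0 0 0",
)

```text
time_s: 13.02
eef_pos: [0.524, -0.1826, 0.0387]
eef_rot: [-0.0, 0.707, 0.707, -0.0]
wrist_force: [-0.1, -0.2, -1.5]
opening: 0.691
grasp_force: 64.6
```

servo_tool(
  series="1 0 0 .0005 0 0 0;1 0 0 .001 0 0 0;1 0 0 .001 0 0 0;1 0 0 .001 0 0 0",
)

```text
time_s: 13.35
eef_pos: [0.5241, -0.1827, 0.0385]
eef_rot: [-0.0, 0.707, 0.707, -0.0]
wrist_force: [-3.9, 1.4, 6.3]
opening: 0.697
grasp_force: 65.3
```

Contact at 6 N. Releasing.

servo_tool(
  series="-.35 0 0 0 0 0 0;-.4 0 0 0 0 0 0;-.45 0 0 0 0 0 0;-.6 0 0 0 0 0 0;-.8 0 0 0 0 0 0;-1 0 0 0 0 0 0;-1 0 0 0 0 0 0;-1 0 0 0 0 0 0;-1 0 0 0 0 0 0;-1 0 0 0 0 0 0",
)

```text
time_s: 14.18
eef_pos: [0.524, -0.1826, 0.0377]
eef_rot: [-0.0, 0.707, 0.707, -0.0]
wrist_force: [-0.2, 1.1, -0.5]
opening: 0.995
grasp_force: 0.0
```

servo_tool(
  series="-1 0 0 -.01 0 0 0;-1 0 0 -.03 0 0 0;-1 0 0 -.06 0 0 0;-1 0 0 -.09 0 0 0;-1 0 0 -.13 0 0 0;-1 0 0 -.17 0 0 0;-1 0 0 -.2 0 0 0;-1 -.04 -.01 -.2 0 0 0;-1 -.08 -.03 -.2 0 0 0;-1 -.12 -.05 -.2 0 0 0;-1 -.16 -.06 -.2 0 0 0;-1 -.18 -.06 -.2 0 0 0",
)

```text
time_s: 15.18
eef_pos: [0.4619, -0.3659, 0.239]
eef_rot: [0.001, 0.708, 0.706, -0.001]
wrist_force: [1.0, 0.4, 0.3]
opening: 0.996
grasp_force: 0.0
```

Run:
```python
from h import *
for i in range(5): t=cam('top')
o=ctrl.get_obs(); print(o['time_s'],o['eef_pos'],o['opening'])
P=cloud(t);z=P[...,2]
m=(np.hypot(P[...,0]-.524,P[...,1]+.183)<.06)&(z>.04)&(z<.07)
print(m.sum(),np.percentile(z[m],[2,50,98]),cv2.minEnclosingCircle((P[m][:,:2]*1000).astype(np.float32)))
save(t['img'],'end')
```

```text
15.4333 [ 0.46396808 -0.36205776  0.23802551] 1.0005414180172534
392 [0.04336408 0.0537483  0.05841771] ((525.6498413085938, -183.14149475097656), 29.777698516845703)
```

View pics/end.png

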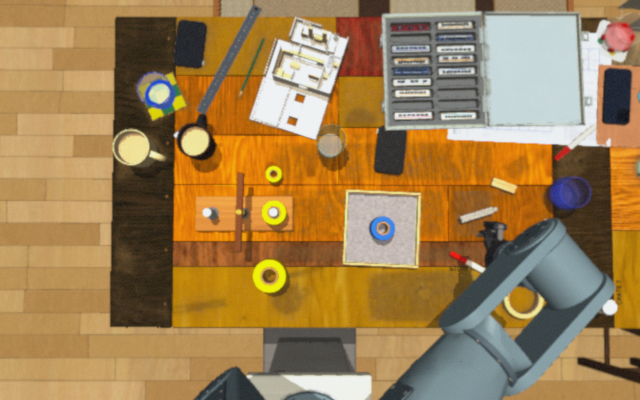

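The blue roll lies flat in the tray at (382,229). The keeper bar is square across the stand at (240,212), the yellow roll is on its post at (275,213), and the bystanders haven't moved.

```bash
python3 -c "
from bench import ctrl
print(ctrl.hand_in())"
```

```text
the job is handed in; nothing more can be done
None
```

The job is handed in: the keeper bar is turned aside (about 88°), the blue roll lies flat in the tray, and the stand, yellow roll, glass, mug and zip case look undisturbed in the last picture, at about 15 s of the 64 s allowed.

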